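Lock the draining tray with its cam and hang the egg cup

TASK

Put the egg-cup draining rack back in use: gently slide the loose tray along its rails up to the fixed block, then swing the cam lever on the block about a quarter turn anticlockwise so that its hook catches the tray's pin and draws the tray firmly tight against the rubber pad, turning until it is clearly tight but without forcing it. Then hang the egg cup mouth-down on the tray's slanting peg so that it sits fully down on the peg, and let go, leaving the other things on the shelf alone.

Things in the scene. Friction and masses are not known exactly. Their poses are not given: they have to be found in the camera images.
- rack: Fixed half of the wooden draining rack. Origin on the shelf right under the cam's vertical pivot; x = the way the tray slides to close, y = level across it, z up. Block: x -24 to 32 mm, y +-65 mm, 50 mm high. Two guide rails, 18 mm high, from x -24 to -224 mm, inner walls at y +-53 mm; a thin ledge on each reaches in to y +-45 mm over the edge of the tray's floor and holds it down.
- spring_tips (a point): Midway between the free tips of two steel spring plungers, 38 mm up, at rack x -38, y +-32 mm, on the block's face. The tray's head meets them first: they push back with 3 N at first touch and 0.6 N more per mm; let go, the tray stays or comes back to within about 4 mm of first touch.
- pad (a point): Middle of the back of the black rubber pad, where it is fixed to the block's face at rack x -24 mm, between the plungers; 36 mm wide, 15 to 49 mm above the shelf. It stands out 6 to 10 mm towards rack -x: its thickness differs from start to start and this point does not tell it. The tray must be drawn tight on its outer face. Axes as the rack's.
- tray: Loose wooden draining tray, about 0.5 kg, on the shelf between the rails, its floor edges under their ledges, 3 mm play each side. Origin at shelf height, middle of its mating face (front of the head block); it extends 150 mm to its -x, 100 mm wide in y; x is the closing direction. Floor 12 mm thick; head block x -40 to 0 mm, 84 mm wide, 50 mm high.
- lip (a point): Middle of the outer face of the tray's end lip (tray x -150 mm), 27 mm above the shelf; the lip is 12 mm thick, 84 mm wide, 42 mm high. Pushing here along tray +x closes the tray. Axes as the tray's.
- pin (a point): Middle of the tray's upright steel strike pin, 10 mm diameter, standing 50 to 78 mm above the shelf on the head block, 21.5 mm behind the mating face. The cam's hook draws on it. Axes as the tray's.
- cam (a joint): Angle (rad) of the steel cam on the block, about the vertical pivot at the rack's origin, anticlockwise from above, -0.3 to 1.8; stays where left. 0 or below is open. Turned on, its hook (54 to 70 mm up, inner radius 76 mm at the lip shrinking to 52) catches the pin if the tray is within 8 mm of the springs' tips. Tight comes at about 1.0 to 1.7, depending on the pad.
- knob (a point): Centre, 81 mm up, of the black round upright knob, 16 mm diameter, 75 mm from the pivot on the cam's flat lever; it stands free from 66 to 96 mm above the shelf. Lever points to rack -y at cam 0, to rack +x at 1.57. Swinging against the springs takes about 4 to 8 N here; when the tray meets the pad this rises steeply: 11 to 15 N is clearly tight, over 22 N is forcing.
- peg_tip (a point): Rounded tip of the tray's slanting wooden peg, 12 mm diameter, 103 mm long, foot at tray (-92, 0, 12) mm, leaning 25 degrees from vertical towards tray +y: direction foot to tip (0, 0.423, 0.906) in the tray's axes, which this point shares.
- cup_grip (a point): White ceramic egg cup, about 110 g, standing mouth-down. Point on its axis amid its straight round foot, 34 mm diameter, which is the top 30 mm; 55 mm above the mouth plane, 15 mm below the top. z points from mouth to foot (up). Cup 70 mm high, mouth 52 mm outside, 44 mm inside.
- cup_in (a point): Inside bottom of the egg cup on its axis, 58 mm from the mouth plane, 3 mm from cup_grip towards the foot. The hollow narrows from 44 mm at the mouth to 26 mm diameter in the foot. Fully down on the peg, this point is at the peg's tip. Axes as cup_grip.
- bowls: Bystander: stack of two aluminium bowls, 144 mm wide, 69 mm high. Origin under its centre.
- dispenser: Bystander: yellow plastic push dispenser, 64 mm wide, 163 mm high. Origin under its centre.
- scoop: Bystander: grey plastic scoop, 75 x 55 x 35 mm with a 90 mm handle along its -x. Origin under the centre of its tub.
- rolling_pin: Bystander: short wooden rolling pin, 44 mm thick, 300 mm long with handles, along its x. Origin under its centre.
Mind the look-alikes: they are no part of the job. Leave any red look-alike of the tray alone.

How it is judged:
By the outcome, as a careful person would: the job done as asked, in the order asked, and still so for the second after the job is handed in, with the robot touching nothing.
It also fails if it takes over 72 s, if anything falls off the work surface, if the arm or the gripper's body presses on something with over 40 N, if the wrist force passes 120 N, or if a joint passes its speed limit or range.

ROBOT

A 7-joint arm with a two-finger parallel gripper is mounted at the origin on the work surface. World frame = base frame: x ahead of the robot, y to its left, z up, the work surface at z = 0. Lengths are in m, angles in rad, forces in N, time in s.
With the tool pointing down it reaches from about 0.35 to 0.9 m from the base axis. Payload 19.9 kg.
Tool frame: the origin (TCP) lies at the centre of the arm's flange, where the gripper is bolted on; the fingertips stand 199 mm ahead of it and the grasp point (between the pads) lies 180 mm ahead of it; z points along the fingers, y is the line along which they close (so a half turn about z gives the same grasp; the last joint's range is limited). The gripper opens to 94 mm and grips with 3 to 60 N. Pads are 16 mm wide; open, the fingers measure 119 mm over their backs; the gripper's body (75 mm by 177 mm) begins 78 mm behind the grasp point.
Start: joints at [1.246, 0.417, -0.01, 1.614, 0.005, 1.111, -0.053], TCP at [0.174, -0.6, 0.405] pointing down, gripper open.
Joint ranges: [-2.81, 2.81], [-0.39, 2.02], [-1.27, 1.25], [0.06, 2.57], [-1.19, 4.33], [0.19, 2], [-2.82, 2.82]. Speed limits (rad/s): [1.89, 1.89, 2.39, 2.39, 3.01, 3.01, 3.01].

INTERFACE

Orientations are given as a 3x3 rotation matrix whose columns are the frame's x, y, z axes.
In Python, from plant import r, command_gripper, capture, monitor gives the robot as it stands. Calls block until the motion is done:
- r.goto(position, orientation): joint-space move of the TCP to a pose.
- r.move_straight(position, max_speed=0.15, orientation=None): straight line of the TCP; orientation=None keeps the orientation; max_speed is the mean speed in m/s.
- r.move_joints(angles): joint-space move.
- command_gripper(opening, newtons=None): finger opening in m; newtons is the grip in N (None keeps the last); returns when the fingers have stopped.
- r.hold(seconds).
- r.ik(position, orientation): joint angles nearest the present ones, or None.
- capture(name): name is "side" or "top"; returns a dict with "color" (384x512x3 uint8, red, green, blue), "K" (3x3 intrinsics, pixels), "dist" ([k1, k2, p1, p2, k3] as OpenCV has them; the pictures are not rectified), "world_from_camera" (4x4, takes a point from camera to world coordinates). Camera axes: x right, y down, z forward; pixel columns grow to the right and rows downward; lengths in m; the calibration is good to about 2 mm. A picture is of the moment at which its call begins. There is no depth.
A pose or a line that the arm cannot do raises r.PlanningError and nothing moves.
- r.job_done(): hands the job in; it is judged then, once.
Readings, each from a call of its own:
- monitor.current_clock(): time.
- monitor.current_qpos(): joint angles.
- monitor.current_joint_vel(): joint speeds.
- monitor.current_joint_torque(): joint torques, N m.
- monitor.current_tool_pos(): TCP position.
- monitor.current_ee_rot(): TCP orientation.
- monitor.current_wrist_force(): force on the tool from outside, world axes, zero at the start.
- monitor.current_torque(): the same for the moment, N m.
- monitor.current_opening(): finger opening in m.
- monitor.current_grip_force(): force on a finger pad.
Only numpy, scipy, OpenCV 4.12 (cv2) and the standard library are available. Lean on these libraries where they do the work, as an engineer would, in place of code of your own. Each camera call takes 0.05 s, during which the arm holds its last target. There are 200 camera calls.

## Working session

There is one attempt and no reset: what is moved stays moved. The work goes in short steps, each a Python script; the robot and the scene stay as the last script left them, time stands still between calls to the robot, and variables do not carry over. Pictures are saved under pics/ and viewed, at most 10 in all, crops included, and the job is handed in when it is done.

```bash
mkdir -p pics; ls; cat > h.py <<'E'
import numpy as np, cv2
from plant import r, command_gripper, capture, monitor
def snap(name,fn,crop=None,scale=1):
    c=capture(name); im=cv2.cvtColor(c["color"],cv2.COLOR_RGB2BGR)
    if crop: x0,y0,x1,y1=crop; im=im[y0:y1,x0:x1]
    if scale!=1: im=cv2.resize(im,None,fx=scale,fy=scale,interpolation=cv2.INTER_CUBIC)
    cv2.imwrite("pics/"+fn,im); return c
def ray(c,uv):
    p=cv2.undistortPoints(np.array([[uv]],float),c["K"],np.array(c["dist"],float))[0,0]
    T=np.array(c["world_from_camera"]); return T[:3,3],T[:3,:3]@np.array([p[0],p[1],1.])
def onz(c,uv,z):
    o,d=ray(c,uv); return o+d*(z-o[2])/d[2]
def proj(c,P):
    T=np.linalg.inv(np.array(c["world_from_camera"])); P=np.atleast_2d(np.array(P,float))
    return cv2.projectPoints(P,cv2.Rodrigues(T[:3,:3])[0],T[:3,3],c["K"],np.array(c["dist"],float))[0][:,0]
E
python3 - <<'E'
from h import *
import pickle
a=snap("top","top0.png",scale=1.5); b=snap("side","side0.png",scale=1.5)
pickle.dump((a,b),open("c.pkl","wb"))
for c in(a,b): print(np.round(c["world_from_camera"],3),c["K"][0],c["dist"])
print(monitor.current_clock())
E
```

```text
pics
[[-0.029 -0.988  0.15   0.441]
 [-0.999  0.025 -0.027  0.145]
 [ 0.023 -0.15  -0.988  1.046]
 [ 0.     0.     0.     1.   ]] [375.37068272   0.         251.34534752] [-0.06175857  0.          0.          0.          0.        ]
[[ 0.793 -0.437  0.424  0.168]
 [-0.609 -0.57   0.552 -0.442]
 [ 0.    -0.696 -0.718  0.831]
 [ 0.     0.     0.     1.   ]] [364.23280697   0.         256.26141408] [-0.00814893  0.          0.          0.          0.        ]
0.1
```

View pics/top0.png

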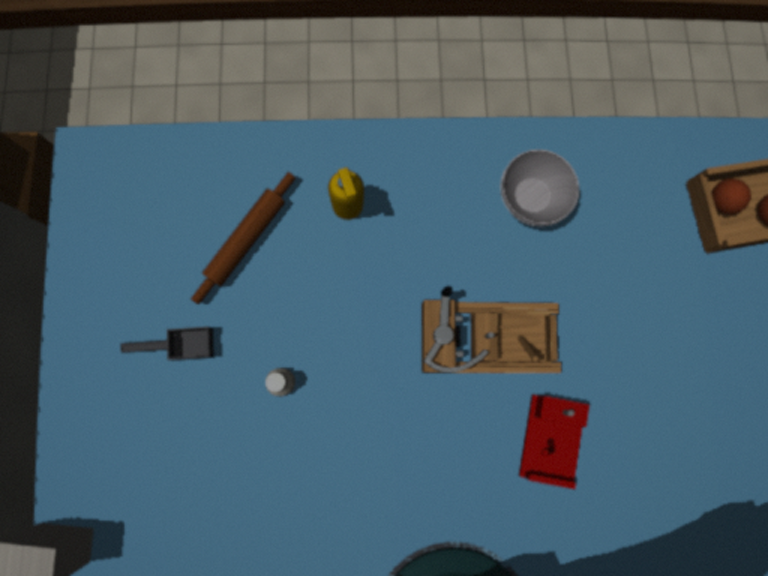

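View pics/side0.png

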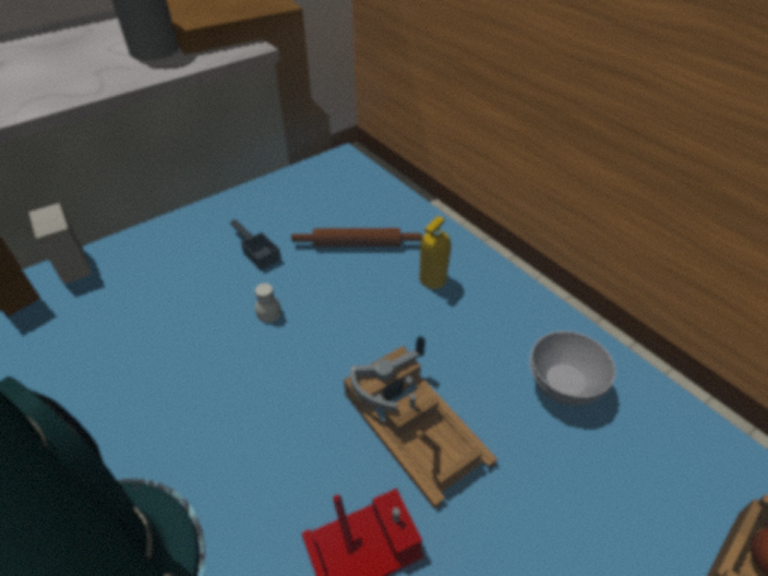

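Top view (768-wide): the wooden rack is at (422–560, 300–373), with its knob at (447,291), pin at (490,335) and peg at about (530,347). The white cup is at (278,382). Two things could be the tray: the wooden one between the rails (500–558, 305–370), and a red look-alike at (555,440). The wooden one is meant, since it sits under the rails' ledges. I'll confirm with enlarged crops.

```bash
python3 - <<'E'
from h import *
import pickle
out={}
for n,crop,s in(("top",(270,180,386,260),6.8),("side",(222,216,336,340),4.8)):
    fr=[capture(n) for _ in range(8)]; im=np.mean([f["color"] for f in fr],0); out[n]=im
    x0,y0,x1,y1=crop
    im=cv2.resize(np.clip(im[y0:y1,x0:x1]*1.4,0,255).astype(np.uint8),None,fx=s,fy=s,interpolation=cv2.INTER_CUBIC)[...,::-1].copy()
    for k in range(x0,x1,10): cv2.putText(im,str(k),(int((k-x0+.5)*s),10),0,.35,(255,255,255)); cv2.line(im,(int((k-x0+.5)*s),12),(int((k-x0+.5)*s),18),(255,255,255))
    for k in range(y0,y1,10): cv2.putText(im,str(k),(0,int((k-y0+.5)*s)+4),0,.35,(255,255,255)); cv2.line(im,(26,int((k-y0+.5)*s)),(32,int((k-y0+.5)*s)),(255,255,255))
    cv2.imwrite(f"pics/{n}1.png",im); print(im.shape)
pickle.dump(out,open("avg.pkl","wb"))
E
```

```text
(544, 789, 3)
(595, 547, 3)
```

View pics/top1.png

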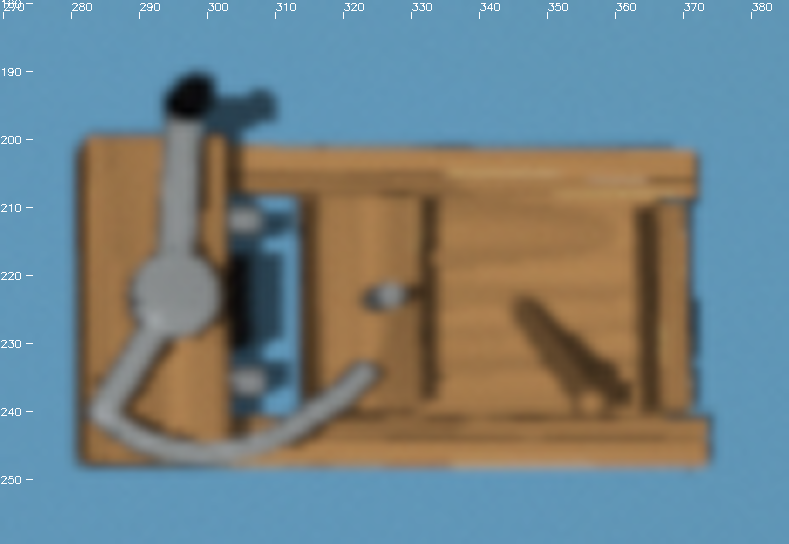

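View pics/side1.png

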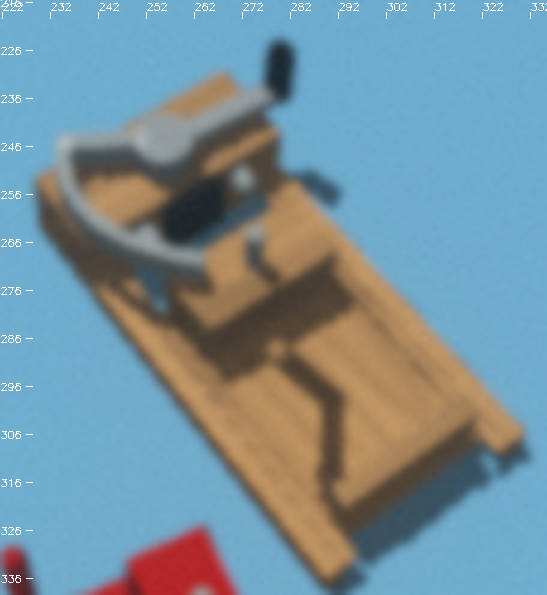

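The crops confirm it: the wooden tray sits under the ledges, and the cam is open with its hook tip at (323,234). The spring tips are at about (306,212/236), the head's front edge at u≈315, the pin at (327,223) and the lip's outer edge at u≈370. I'll fit the poses.

```bash
cat > fit.py <<'E'
from h import *
import pickle
from scipy.optimize import least_squares
a,b=pickle.load(open("c.pkl","rb"))
def tf(p,L):
    L=np.atleast_2d(np.array(L,float))/1000; c,s=np.cos(p[2]),np.sin(p[2])
    return np.c_[p[0]+c*L[:,0]-s*L[:,1],p[1]+s*L[:,0]+c*L[:,1],L[:,2]]
def fit(T,S,p0):
    def res(p):
        return np.r_[(proj(a,tf(p,[t[0] for t in T]))-[t[1] for t in T]).ravel(),
                     (proj(b,tf(p,[t[0] for t in S]))-[t[1] for t in S]).ravel() if S else []]
    s=least_squares(res,p0,loss="soft_l1"); return s.x,s.fun.reshape(-1,2)
E
python3 - <<'E'
from fit import *
T=[((0,0,70),(294.5,222.5)),((32,-65,50),(281.8,199.7)),((32,65,50),(281,247.5)),((-24,-65,50),(302.5,199.8)),((-24,65,50),(302.3,247)),((-224,-65,18),(370.5,201.8)),((-224,65,18),(373,247.7)),]
S=[((0,0,70),(255.5,244.5)),((32,-65,50),(268.5,231)),((-24,-65,50),(279,242.5)),((32,65,50),(230,253.5)),((-224,-65,18),(330.5,305.5)),((-224,65,18),(289.5,337))]
p0=[.45,.03,1.57]
for X,Y in((T,S),(T,[]),):
    p,f=fit(X,Y,p0);print(p);print(np.round(f,1).tolist())
p,f=fit(T,S,p0)
T2=[((0,-42,50),(315.3,208.3)),((-40,-42,50),(331,208.3)),((-21.5,0,78),(327.3,222.6)),((-150,-42,42),(370,209)),((-150,42,42),(369.7,240))]
S2=[((-40,-42,50),(291.5,269.5)),((-40,42,50),(264.5,290)),((-21.5,0,78),(275,263)),((-150,-42,42),(321,300))]
q,f=fit(T2,[],[p[0],p[1]-.06,p[2]]);print("tray",q);print(np.round(f,1).tolist())
print(np.round(proj(b,tf(q,[s[0] for s in S2])),1).tolist())
t=np.array([-92,0,12])+103*np.array([0,.423,.906])
print("peg tip top/side",proj(a,tf(q,t)),proj(b,tf(q,t)),tf(q,t))
print("knob", proj(a,tf(p,(0,-75,96))),proj(b,tf(p,(0,-75,96))))
print("springs",tf(p,(-38,0,0)), "tray in rack", np.array([[np.cos(p[2]),np.sin(p[2])],[-np.sin(p[2]),np.cos(p[2])]])@(q[:2]-p[:2]))
E
```

```text
[0.51123145 0.00713656 1.53470972]
[[-0.0, 0.5], [-0.4, -0.4], [0.6, 0.6], [-0.4, -0.3], [0.4, 1.2], [0.7, -0.1], [-0.0, 0.8], [0.2, -0.5], [-0.2, -1.4], [1.9, 0.6], [-1.8, -1.2], [1.0, 0.1], [0.1, -0.6]]
[0.51218053 0.00738963 1.53368541]
[[-0.1, 0.1], [-0.5, -0.8], [0.5, 0.2], [-0.5, -0.7], [0.3, 0.8], [0.6, -0.3], [-0.2, 0.6]]
tray [ 0.50943409 -0.05352217  1.5278727 ]
[[0.6, -0.4], [-0.4, -0.1], [-0.9, 0.3], [-0.2, 0.1], [1.1, 0.1]]
[[292.7, 267.5], [265.6, 284.5], [275.3, 264.2], [321.9, 302.0]]
peg tip top/side [[356.64508111 239.68428672]] [[279.29109822 288.83346591]] [[ 0.46195745 -0.14356787  0.105318  ]]
knob [[295.59037786 193.07157634]] [[279.12077038 224.60919027]]
springs [[ 0.50986046 -0.0308387   0.        ]] tray in rack [-0.06068408 -0.00039229]
```

```bash
python3 - <<'E'
from fit import *
av=pickle.load(open("avg.pkl","rb"))
t=np.linspace(0,2*np.pi,40,endpoint=False)
def pts(x,y): return np.concatenate([np.c_[x+d*np.cos(t),y+d*np.sin(t),0*t+z] for d,z in((.026,0.001),(.017,.07),(.017,.04))])
cen={};vis=[]
for n,c,(x0,y0,x1,y1) in(("top",a,(165,235,215,275)),("side",b,(155,175,205,225))):
    im=av[n][y0:y1,x0:x1]; m=((im[...,2]-im[...,0])<25)&(im.mean(2)>60)
    k,l,st,ce=cv2.connectedComponentsWithStats(m.astype(np.uint8)); i=1+np.argmax(st[1:,4]); cen[n]=ce[i]+[x0,y0]; print(n,st[i],cen[n])
    vis.append((im,m,x0,y0,c))
def res(p):
    o=[]
    for n,c in(("top",a),("side",b)):
        h=cv2.convexHull(proj(c,pts(*p)).astype(np.float32)); M=cv2.moments(h); o+=list(np.array([M["m10"],M["m01"]])/M["m00"]-cen[n])
    return o
s=least_squares(res,onz(a,(183.3,255.3),.07)[:2],diff_step=1e-4); print(s.x,s.fun,onz(a,(183.3,255.3),.07),onz(b,(175.5,194),.07))
tiles=[]
for im,m,x0,y0,c in vis:
    g=cv2.resize(im.astype(np.uint8)[...,::-1],None,fx=8,fy=8,interpolation=cv2.INTER_CUBIC)[:320,:400].copy()
    cv2.polylines(g,[((cv2.convexHull(proj(c,pts(*s.x)).astype(np.float32))[:,0]-[x0,y0]+.5)*8).astype(int)],True,(0,0,255)); tiles.append(g)
cv2.imwrite("pics/cup.png",np.hstack(tiles))
# IK checks
p=[0.51123,.00714,1.5347]; q=[.5097,-.0535,1.531]
ax=lambda yaw:np.array([np.cos(yaw),np.sin(yaw),0])
def R(y,z=np.array([0,0,-1.])):
    y=y/np.linalg.norm(y);return np.c_[np.cross(y,z),y,z]
X,Y=ax(p[2]),ax(p[2]+np.pi/2)
print(monitor.current_ee_rot())
lip=tf(p,(-211-8,0,18))[0]
for sg in(1,-1):
    print("push",r.ik(lip+[0,0,.199],R(sg*Y)))
    for th in(-.1,.8,1.7):
        k=tf(p,(75*np.sin(th),-75*np.cos(th),73))[0]; print("knob",th,r.ik(k+[0,0,.199],R(sg*ax(p[2]+th))))
    d=.423*Y+np.array([0,0,.906]); tip=tf(p,(-32-92,43.6,105.3))[0]
    for nm,v in(("X",X),("Y",.906*Y-np.array([0,0,.423]))):
        print("peg",nm,r.ik(tip+d*.177,R(sg*v,-d)), r.ik(tip+d*.26,R(sg*v,-d)))
    for nm,v in(("X",X),("Y",Y)): print("cup",nm,r.ik(np.r_[s.x,.055+.18],R(sg*v)))
E
```

```text
top [ 12  10  15  19 207] [184.06280193 254.76811594]
side [ 15  14  18  26 330] [177.54848485 202.38484848]
[0.43744887 0.30283456] [ 0.6524414  -0.15120219 -0.58051421 -0.78591927] [0.43597222 0.29692056 0.07      ] [0.43483046 0.29385426 0.07      ]
[[ 9.60285047e-01  2.79020828e-01 -7.19083956e-05]
 [ 2.79020834e-01 -9.60285043e-01  1.00077926e-04]
 [-4.11287311e-05 -1.16167276e-04 -9.99999992e-01]]
push [ 0.23508579  0.53724829  0.1332433   1.94661557 -0.1104627   0.66460078
 -2.74086716]
knob -0.1 [ 0.50651421  0.62152871 -0.73855253  1.80176467  0.51488622  0.92073081
  0.97410663]
knob 0.8 [ 0.62583966  0.76292282 -1.08687196  1.83886601  0.78527121  1.04548774
  1.55374014]
knob 1.7 [ 0.61879156  0.65815127 -1.08493194  1.9800438   0.72366609  0.95593771
  2.39992025]
peg X [ 1.20747365  0.36049244 -1.0760293   2.35546594  0.97334469  0.28405687
  0.8632777 ] [ 0.58149412 -0.03588915 -0.31771516  2.37774058 -0.28551246  0.38478785
  2.0388826 ]
peg Y [-0.41701533  0.23315979  0.71735397  2.39914837 -1.09227915  0.27536261
 -1.90173955] [ 0.70068593 -0.03371387 -0.43335345  2
[... 459 characters left out ...]
.67736433  1.84651414  0.45640953  0.88193149
 -1.33997148]
knob 1.7 [ 0.487663    0.55257633 -0.88566072  1.98334264  0.56116453  0.86906409
 -0.61046539]
peg X [-0.09094575  0.19370477  0.35201568  2.39063995 -0.84095927  0.20512606
 -0.56931008] [ 0.84350287 -0.03170328 -0.57147103  2.37087837 -0.30818281  0.38708461
 -1.07657683]
peg Y [ 1.05617817  0.2925013  -0.89545464  2.35852539  0.73930542  0.21537756
 -0.49979794] [ 0.87059289 -0.03139782 -0.59761093  2.37021538 -0.31037366  0.38734178
  0.49690146]
cup X [-0.01052257  0.64143873 -0.83508825  1.95010628  0.64015418  0.8369946
 -2.8046074 ]
cup Y [-0.06314006  0.61131142 -0.76111675  1.9516316   0.5788334   0.80906069
 -1.18541496]
```

View pics/cup.png

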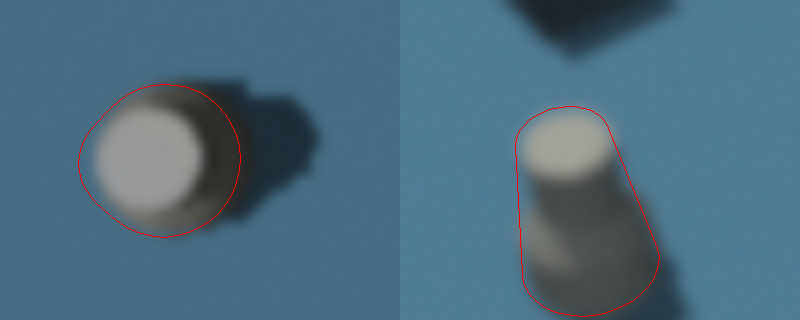

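The fit overlays agree. The foot's top disc is at top (183.1,254.1) and side (175.3,192.9), which puts the cup at about (0.438, 0.297). Next I push the tray.

```bash
cat >> fit.py <<'E'
p=[0.51123,.00714,1.5347]
ax=lambda yaw:np.array([np.cos(yaw),np.sin(yaw),0])
def R(y,z=np.array([0,0,-1.])):
    y=y/np.linalg.norm(y);return np.c_[np.cross(y,z),y,z]
X,Y=ax(p[2]),ax(p[2]+np.pi/2)
F=monitor.current_wrist_force
E
python3 - <<'E'
from fit import *
print("cup",onz(a,(183.1,254.1),.07),onz(b,(175.3,192.9),.07))
command_gripper(0.0)
up=lambda x,z:tf(p,(x,0,z+199))[0]
r.goto(up(-240,120),R(-Y)); r.move_straight(up(-240,20),.15)
f0=F(); x=-227.; print(monitor.current_clock())
r.move_straight(up(x,20),.05)
L=[]
while x<-188:
    x+=4 if x<-201 else 2
    r.move_straight(up(x,20),.03); f=-(F()-f0)@X; L.append((x,round(f,1)))
    if f>6.5 or x>=-190: break
print(L,monitor.current_clock(),monitor.current_tool_pos()-up(x,20))
snap("top","push.png",(250,170,400,270),5)
E
```

```text
cup [0.43903841 0.29741712 0.07      ] [0.43656508 0.29822828 0.07      ]
4.95
[(-223.0, np.float64(0.3)), (-219.0, np.float64(0.5)), (-215.0, np.float64(1.1)), (-211.0, np.float64(0.6)), (-207.0, np.float64(1.0)), (-203.0, np.float64(0.4)), (-199.0, np.float64(1.9)), (-197.0, np.float64(4.4)), (-195.0, np.float64(4.8)), (-193.0, np.float64(8.3))] 8.0917 [ 1.51447957e-05 -7.42915291e-04  9.58429690e-05]
```

View pics/push.png

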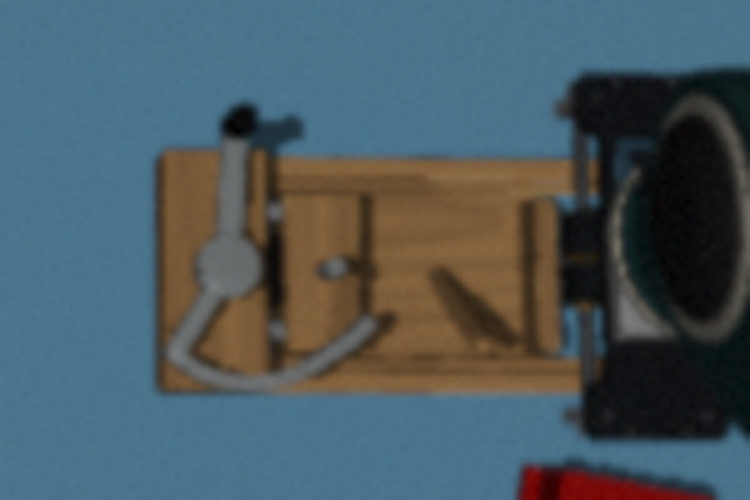

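The fingers are on the lip and the tray's head has moved into the springs. The pin at crop (333,267) lies inside the open hook, whose lip is at (375,322). The knob's top is at crop (240,118). Next I back off and swing the knob, caged loosely between the fingers.

```bash
python3 - <<'E'
from fit import *
up=lambda x,z:tf(p,(x,0,z+199))[0]
r.move_straight(up(-203,20),.03); r.move_straight(up(-240,20),.15); r.move_straight(up(-240,110),.25)
command_gripper(.045,60)
th=min(np.linspace(-.3,.3,61),key=lambda t:np.linalg.norm(proj(a,tf(p,(75*np.sin(t),-75*np.cos(t),96)))-[297.6,193.2]))
print("cam",th)
K=lambda t,z=73:tf(p,(75*np.sin(t),-75*np.cos(t),z+199))[0]
O=lambda t:R(-ax(p[2]+t))
r.goto(K(th,130),O(th)); r.move_straight(K(th),.15)
f0=F(); command_gripper(.020,60); print(monitor.current_opening(),F()-f0)
t=th;L=[];prev=0
while t<1.7:
    t+=.15 if t<.55 else .05 if t<.9 else .03
    r.move_straight(K(t),.06,O(t))
    d=F()-f0; f=-d@ax(p[2]+t); L.append((round(t,2),round(f,1),round(d@ax(p[2]+t-np.pi/2),1)))
    if f>10.5: break
print(L,monitor.current_clock(),monitor.current_tool_pos()-K(t))
E
```

```text
cam -0.06999999999999998
0.020198338026856014 [-0.97846788  1.07502111 -0.28465623]
[(np.float64(0.08), np.float64(-1.2), np.float64(0.1)), (np.float64(0.23), np.float64(-0.8), np.float64(0.6)), (np.float64(0.38), np.float64(-0.1), np.float64(-0.0)), (np.float64(0.53), np.float64(-0.7), np.float64(-0.7)), (np.float64(0.68), np.float64(-0.2), np.float64(0.2)), (np.float64(0.73), np.float64(3.4), np.float64(-1.0)), (np.float64(0.78), np.float64(4.3), np.float64(-0.6)), (np.float64(0.83), np.float64(3.7), np.float64(-1.0)), (np.float64(0.88), np.float64(3.6), np.float64(-1.4)), (np.float64(0.93), np.float64(3.8), np.float64(-1.6)), (np.float64(0.96), np.float64(4.2), np.float64(-3.2)), (np.float64(0.99), np.float64(4.7), np.float64(-2.2)), (np.float64(1.02), np.float64(4.9), np.float64(-1.8)), (np.float64(1.05), np.float64(4.8), np.float64(-2.5)), (np.float64(1.08), np.float64(3.9), np.float64(-2.2)), (np.float64(1.11), np.float64(5.3), np.float64(-3.1)), (np.float64(1.14), np.float64(4.3), np.float64(-3.7)), (np.float64(1.17), np.float64(4.5), np.float64(-3.7)), (np.float64(1.2), np.float64(5.5), np.float64(-4.3)), (np.float64(1.23), np.float64(6.4), np.float64(-4.2)), (np.float64(1.26), np.float64(9.5), np.float64(-3.7)), (np.float64(1.29), np.float64(13.3), np.float64(-3.7))] 19.1667 [ 0.00102818 -0.00127925  0.00017176]
```

```bash
python3 - <<'E'
from fit import *
K=lambda t,z=73:tf(p,(75*np.sin(t),-75*np.cos(t),z+199))[0]
O=lambda t:R(-ax(p[2]+t))
fs=[]
for _ in range(5): r.hold(.06); fs.append(F())
print([round(-(f@ax(p[2]+1.29)),1) for f in fs])
t=1.29
command_gripper(.045); r.move_straight(K(t,130),.15)
print(monitor.current_clock())
r.move_straight(tf(p,(-60,-100,420))[0],.4) if 0 else None
r.goto(np.r_[.438,.2977,.30],R(X)); command_gripper(.06,12)
snap("top","tight.png",(250,170,400,270),5)
print(monitor.current_clock(),monitor.current_qpos())
E
```

```text
[np.float64(13.4), np.float64(13.3), np.float64(12.7), np.float64(12.9), np.float64(13.6)]
20.5833
22.2 [ 0.11490103  0.58016242 -0.99038762  1.91954194  0.59103941  0.9663762
  0.37908775]
```

View pics/tight.png

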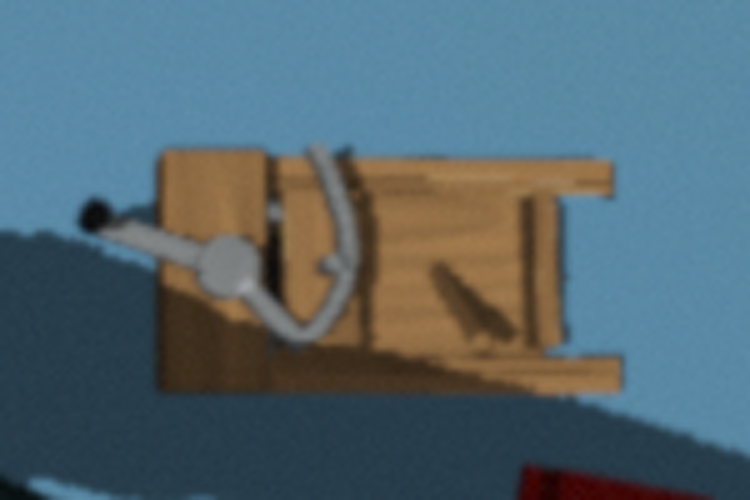

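The cam hook now holds the pin (crop (328,263)), with the lever at about 1.29 rad and the tray tight at a steady 13 N. Next: locate the peg tip and pick up the cup.

```bash
python3 - <<'E'
from fit import *
T2=[((0,-42,50),(306.4,208.6)),((-21.5,0,78),(315.8,222.2)),((-150,-42,42),(361,208.8)),((-150,42,42),(361.3,239.3)),((-40,-42,50),(322.2,208.3))]
q,f=fit(T2,[],[p[0],p[1]-.03,p[2]]); print(q,np.round(f,1).tolist())
D=q[:2]-np.array(p[:2]); print("tray in rack",D@X[:2],D@Y[:2],q[2]-p[2])
tip=tf(q,(-92,43.57,105.3))[0]; np.save("tip.npy",tip); print(tip)
C=np.array([.438,.2977,0])
r.move_straight(C+[0,0,.057+.18],.12); command_gripper(.02,12)
print(monitor.current_opening(),monitor.current_grip_force())
r.move_straight(C+[0,0,.36],.2)
print(monitor.current_opening(),monitor.current_clock())
d=.4226*Y+np.array([0,0,.9063])
for nm,v in(("X",X),("-X",-X)):
  for s in(.177,.2,.25,.27): print(nm,s,r.ik(tip+d*s,R(v,-d)))
E
```

```text
[ 0.51034301 -0.02823064  1.53316765] [[0.1, -0.7], [0.9, 0.6], [-0.4, -0.0], [0.3, 0.4], [-1.0, -0.3]]
tray in rack -0.03537961305057109 -0.0003900635211885048 -0.0015323476595072716
[ 0.46334283 -0.11852642  0.1053    ]
0.034448495065275565 10.437399984493823
0.03420064267795826 24.1667
X 0.177 [ 1.12829476  0.31958483 -0.97013434  2.35424019  0.82913076  0.24006008
  0.99962481]
X 0.2 [ 1.14129356  0.22079617 -0.9514685   2.36014027  0.40518264  0.23859549
  1.40097203]
X 0.25 [ 0.9464799   0.00504236 -0.67574174  2.36691298 -0.27605681  0.35757113
  2.04485608]
X 0.27 [ 0.83342365 -0.05840296 -0.54143539  2.36646097 -0.33536834  0.42095615
  2.09980685]
-X 0.177 [-0.08147053  0.19575024  0.35185755  2.38770169 -0.84758153  0.20975714
 -0.55492885]
-X 0.2 [ 0.82809822  0.16040568 -0.61067799  2.36731753  0.02167941  0.21436237
 -1.38364518]
-X 0.25 [ 1.38130155  0.02493041 -1.10553482  2.35853665 -0.23194497  0.35617744
 -1.12564718]
-X 0.27 [ 1.46990234 -0.08490465 -1.13128036  2.35424418 -0.47365007  0.4433033
 -0.89203768]
```

```bash
python3 - <<'E'
from fit import *
tip=np.load("tip.npy")+.002*X
d=.4226*Y+np.array([0,0,.9063]); o=R(X,-d)
r.move_straight(np.array([.42,.2977,.43]),.3)
r.goto(tip+d*.275,o)
print(monitor.current_clock(),monitor.current_tool_pos()-(tip+d*.275),monitor.current_opening())
snap("top","hov_t.png"); snap("side","hov_s.png")
x=cv2.imread("pics/hov_t.png")[170:290,270:410]; y=cv2.imread("pics/hov_s.png")[200:320,200:340]
cv2.imwrite("pics/hov.png",cv2.resize(np.hstack([x,y]),None,fx=2.8,fy=2.8,interpolation=cv2.INTER_CUBIC))
E
```

```text
26.1 [ 0.00040749  0.00049249 -0.00025365] 0.03432136620566777
```

View pics/hov.png

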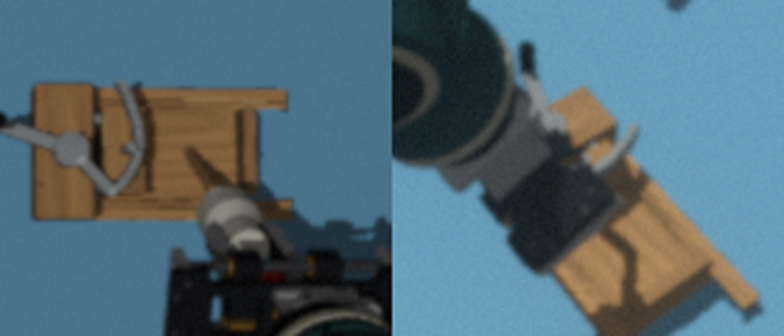

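The top view (left) shows the tilted cup in the fingers, with its mouth at about (225,210) over the peg's upper end. The cam hasn't moved. Next I lower it along the peg with force checks.

```bash
python3 - <<'E'
from fit import *
tip=np.load("tip.npy")+.002*X
d=.4226*Y+np.array([0,0,.9063])
f0=F();L=[]
for s in(.255,.235,.215,.2,.19,.186,.183,.181,.179,.177,.175,.173):
    try: r.move_straight(tip+d*s,.06)
    except r.PlanningError as e: print("plan",s,e); break
    f=F()-f0; L.append((s,round(f@d,1),round(f@X,1),round(f@np.cross(d,X),1)))
    if np.linalg.norm(f)>4: break
print(L,monitor.current_opening(),monitor.current_clock(),monitor.current_qpos())
E
```

```text
plan 0.19 the arm cannot follow that straight line within its joint ranges
[(0.255, np.float64(0.1), np.float64(1.1), np.float64(0.7)), (0.235, np.float64(1.2), np.float64(1.1), np.float64(1.3)), (0.215, np.float64(-0.4), np.float64(0.6), np.float64(1.5)), (0.2, np.float64(0.5), np.float64(0.4), np.float64(0.5))] 0.03448914163468258 28.05 [ 0.60427364  0.13898932 -0.38029724  2.37454389 -0.16112051  0.21327313
  1.92365808]
```

```bash
python3 - <<'E'
from fit import *
tip=np.load("tip.npy")+.002*X
D=lambda a:np.sin(a)*Y+np.array([0,0,np.cos(a)])
f0=F();L=[]
for s,al in((.195,23.5),(.19,22),(.186,21),(.183,20),(.181,20),(.179,20),(.177,20),(.175,20),(.173,20)):
    d=D(np.radians(al))
    try: r.move_straight(tip+d*s,.05,R(X,-d))
    except r.PlanningError as e: print("plan",s,e); break
    f=F()-f0; L.append((s,round(f@d,1),round(f@X,1),round(f@np.cross(d,X),1)))
    if np.linalg.norm(f)>4: break
print(L,monitor.current_opening(),monitor.current_clock(),monitor.current_qpos())
E
```

```text
[(0.195, np.float64(0.3), np.float64(0.3), np.float64(0.8)), (0.19, np.float64(-1.0), np.float64(0.3), np.float64(1.1)), (0.186, np.float64(-2.3), np.float64(0.1), np.float64(0.0)), (0.183, np.float64(-0.2), np.float64(-0.5), np.float64(0.9)), (0.181, np.float64(-0.2), np.float64(0.6), np.float64(0.2)), (0.179, np.float64(0.8), np.float64(-0.3), np.float64(-0.6)), (0.177, np.float64(15.7), np.float64(-2.1), np.float64(-0.1))] 0.034903929940127525 29.8833 [ 0.47916853  0.21188848 -0.27648152  2.3123379  -0.01500575  0.27979715
  1.76653434]
```

```bash
python3 - <<'E'
from fit import *
tip=np.load("tip.npy")+.002*X
d=np.sin(np.radians(20))*Y+np.array([0,0,np.cos(np.radians(20))])
r.move_straight(tip+d*.1785,.03); command_gripper(.055); r.hold(.3)
r.move_straight(tip+d*.265,.1)
r.goto(np.array([.36,.3,.45]),R(X)); r.hold(.5)
print(monitor.current_clock())
snap("top","e_t.png"); snap("side","e_s.png")
x=cv2.imread("pics/e_t.png")[170:290,270:410]; y=cv2.imread("pics/e_s.png")[210:330,210:350]
cv2.imwrite("pics/end.png",cv2.resize(np.hstack([x,y]),None,fx=2.8,fy=2.8,interpolation=cv2.INTER_CUBIC))
E
```

```text
34.0667
```

View pics/end.png

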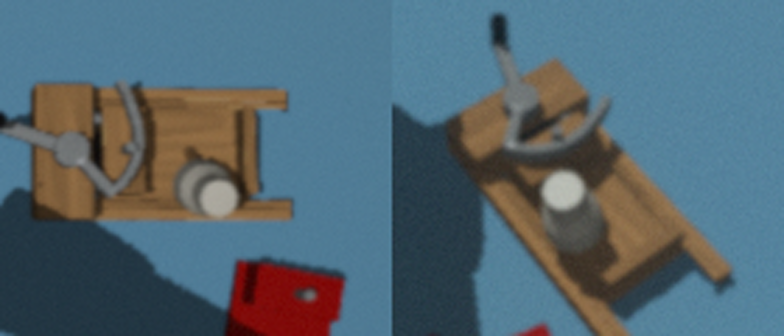

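The cup hangs mouth-down on the peg: its foot disc is at (217,197) in the left crop and (563,190) in the right. The hook is still on the pin, the tray is tight, and the robot is clear.

```bash
python3 -c "
from plant import r
print(r.job_done())"
```

```text
the job is handed in; nothing more can be done
None
```

The job is handed in at about 34 s on the robot's clock: the tray is drawn tight by the cam at about 13 N on the knob, the egg cup sits fully down on the peg and is let go, and nothing else was touched.

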